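# Rock a battery pack into its charging dock

## Task

Put the blue handheld-reader battery pack on charge: pick it up, bring it nose down to the dark grey charging dock, slip its black tongue under the dock's lip against the spring plunger, then, still pressing it gently towards the lip, rock the raised end down until the pack lies fully home and flat in the pocket, and let go of it. Feel for the lip rather than forcing the pack (some 10 N is plenty), and leave the two dropper bottles and the petri dish where they stand.

Things in the scene. Friction and masses are not known exactly. Their poses are not given: they have to be found in the camera images.
- pack_centre (a point): Centre of the blue battery pack (about 0.16 kg): main block 64 (its x) x 36 (y) x 32 mm (z, up), edges rounded 2 mm; this point is 16 mm above its underside. A black tongue sticks out of its -x end face. It lies flat on the bench at the start. Grasp it across the 36 mm width, in the upper 20 mm: the lowest 6 mm go down between the dock's side walls.
- tongue_tip (a point): Middle of the end face of the pack's tongue, 40 mm from the block's centre along the pack's -x and 3.5 mm above the underside. The tongue is 8 mm long, 24 mm wide and 7 mm high, flush with the pack's underside. Axes as the pack's.
- dock: Base of the charging dock: aluminium rail 124 x 48 mm, 4.5 mm high, fixed to the bench; origin on the bench, z up. It carries the dark grey pocket tray (98 x 58 mm, up to 24 mm above the bench), clamped on the rail at an unreported place: up to 10 mm off the middle, either way along the dock's x. Its lip is at the -x end. Never load it with more than 35 N.
- tray_middle (a point): Centre of the pocket floor (10 mm above the bench) if the tray stood at the middle of the rail; axes as the dock's. The pocket is 66 mm long (x) and 38 mm wide (y). Above its floor the side walls are 6 mm and the end wall at +x 8 mm high. It is only 2 mm longer than the pack's block, which must be held up to the lip while its raised end swings down past the end wall.
- lip_middle (a point): Middle of the lip's lower front edge if the tray stood at the middle: 33 mm from tray_middle along -x, 10 mm above the pocket floor. The true edge lies up to 10 mm off along x: find it by feel. The lip is 4 mm thick; the mouth under it is 28 mm wide and 16 mm deep. The tongue gets in only with the pack tilted, tongue end down, by 10 to 20 degrees. Axes as the dock's.
- plunger (a joint): Spring-loaded brass plunger in the mouth under the lip, in m: 0 = out, its face 4 mm behind the lip's front edge; grows to 0.005 as the tongue pushes it towards the dock's -x. It pushes back with 3 N at 0 plus 1 N per mm, and slides a seated pack back against the +x end wall, where it reads about 0.002. About 8 N is enough to hold the pack up to the lip.
- buffer_a: White dropper bottle with a white cap and green band, 29 mm diameter, 71 mm high, loose; origin at the centre of its underside. Leave it alone.
- control_pos: White dropper bottle with a red cap, 25 mm diameter, 57 mm high, loose; origin at the centre of its underside. Leave it alone.
- petri_dish: Petri dish, 62 mm diameter, 13 mm high, loose; origin at the centre of its underside. Leave it alone.
Things that resemble listed ones, but are neither listed nor needed, are in the scene too. There is more than one size of the dock; the job needs the larger.

How it is judged:
By the outcome, as a careful person would: the job done as asked, in the order asked, and still so for the second after the job is handed in, with the robot touching nothing.
It also fails if it takes over 64 s, if anything falls off the work surface, if the arm or the gripper's body presses on something with over 40 N, if the wrist force passes 120 N, or if a joint passes its speed limit or range.

## Robot

A 6-joint arm with a two-finger parallel gripper is mounted at the origin on a cart in front of the work surface, level with it; the furniture and walls round the work are solid. World frame = base frame: x ahead of the robot, y to its left, z up, the work surface at z = 0. Lengths are in m, angles in rad, forces in N, time in s.
With the tool pointing down it reaches from about 0.375 to 0.9 m from the base axis. Payload 3.1 kg.
Tool frame: the origin (TCP) lies midway between the tips of the shut fingers; the grasp point (between the pads) lies r.grip_point_offset behind it (r.grip_point_offset is the distance from the TCP to the grasp point, in m); z points along the fingers, x is the direction in which the jaws open and shut, and the axes are right-handed (so a half turn about z gives the same grasp; the last joint's range is limited). The gripper opens to 87 mm and grips with 3 to 60 N. Pads are 19 mm wide; open, the fingers measure 117 mm over their backs; the gripper's body (75 mm by 190 mm) begins 51 mm behind the grasp point.
Start: joints at [1.02, 0.527, 1.433, -0, 1.181, -0.178], TCP at [0.227, 0.582, 0.223] pointing down, gripper open.
Joint ranges: [-3.08, 3.08], [-0.75, 2.2], [0.22, 2.44], [-1.43, 4.57], [0, 2.65], [-2.85, 2.85]. Speed limits (rad/s): [2.79, 2.79, 3.14, 3.14, 3.14, 3.14].

## Interface

Orientations are given as a unit quaternion [x, y, z, w].
In Python, from bench import r gives the robot as it stands. The module is installed in compiled form; this text tells all that it offers.
- The arm moves only by the tool arm_command, never from a script. Its argument "motion" is a list of rows, each a list of 7 numbers: the shift along the tool's x, y, z each as a share of 0.075 m, from -1 to 1, then the turn, a rotation vector about the tool's x, y, z each as a share of 0.5 rad, from -1 to 1, then the closure, from 0 (fully open) to 1 (shut). A call has 1 to 20 rows; each row shifts and turns the pose as measured when the row begins, along the tool's axes as they then stand; what a row does not reach is not made up. A row lasts 1/10 s, in which the tool goes at most 50 mm and 8.59 degrees, less where a joint would pass 70% of its speed; a pose out of reach is approached as far as the arm can. A call with a number of a shift or a turn outside -1 to 1 is refused whole. A call with a gripper value outside its range is refused whole. The fingers move at their own pace and stop on an object; the grip force is fixed at half the most. Time passes only in rows, so rows that do not move let the fingers close. It gives the time, the measured TCP pose, the force and the opening at its end, in the units of the state.
- r.read_state(): the state, without advancing time (a new reading comes with each control period).
- r.get_image(name): name is "scene" or "side" or "wrist"; returns a dict with "image" (480x640x3 uint8, red, green, blue), "fx", "fy", "cx", "cy" (pixels), "T" (4x4, takes a point from camera to world coordinates). Camera axes: x right, y up, looking along -z (the intrinsics and any distortion apply to the point x, -y, -z); pixel columns grow to the right and rows downward; lengths in m; the calibration is good to about 2 mm. A picture is of the moment at which its call begins. There is no depth.
- r.finish_job(): hands the job in, once; it reports no verdict.
Trained networks look in a picture, given as the dict that the camera call returned (one of the last four; its "shot" number tells which), for a name from the list of things; names that differ only in an ending like _2 or _b are one class to them, and where a whole thing is asked for, a point or a joint stands for the part that bears it (a point fixed in the world has none). Each returns a list of dicts, best first, with "score" (0 to 1); they miss things now and then, are a little off and sometimes report something else, mostly with a low value. They report only what shows in the picture. A call takes as long as a camera call. They do not tell look-alikes from the thing itself.
- r.search_frame(target, picture): "bbox" ([left, top, width, height] in pixels, round what is visible of it).
The state is a dict: "t": time; "qpos": joint angles; "dq": joint speeds; "joint_efforts": joint torques, N m; "position": TCP position; "tool_rot": TCP orientation; "wrist_force": force on the tool from outside, world axes, zero at the start; "torque": the same for the moment, N m; "finger_gap": finger opening in m.
Only numpy, scipy, OpenCV 4.12 (cv2) and the standard library are available. Lean on these libraries where they do the work, as an engineer would, in place of code of your own. Each camera call takes 0.05 s, during which the arm holds its last target.

## Working session

There is one attempt and no reset: what is moved stays moved. The work goes in short steps, Python scripts to look and compute and a tool call to move; the robot and the scene stay as the last step left them, time stands still between calls to the robot, and variables do not carry over. Pictures are saved under pics/ and viewed, and the job is handed in when it is done.

Besides the shell and the picture viewer there is one more tool, called after "Request:" by a JSON object that holds its "name" and its "arguments". arm_command: Moves the arm, as the interface text tells. Its arguments: {"type":"object","properties":{"motion":{"type":"array","items":{"type":"array","items":{"type":"number","minimum":-1,"maximum":1}}}},"required":["motion"]}

```bash
mkdir -p pics
python3 - <<'E'
from bench import r
import cv2
s=r.read_state(); print({k:(v if not hasattr(v,'round') else v) for k,v in s.items()}); print(r.grip_point_offset)
for n in ["scene","side"]:
    p=r.get_image(n); print(n,p["fx"],p["fy"],p["cx"],p["cy"],p["T"],[k for k in p])
    cv2.imwrite(f"pics/{n}0.png",p["image"][:,:,::-1])
    for t in ["pack_centre","dock","tray_middle","buffer_a","control_pos","petri_dish"]:
        print(t,[(d["bbox"],round(d["score"],2)) for d in r.search_frame(t,p)][:4])
E
```

```text
{'t': 0.0, 'qpos': array([ 1.02051071e+00,  5.28450830e-01,  1.43392768e+00, -9.73353094e-06,
        1.18138140e+00, -1.78511822e-01]), 'dq': array([ 9.44157240e-04,  1.18485769e-03, -4.81161220e-05,  1.09243183e-04,
       -1.25798439e-03,  5.69014103e-04]), 'joint_efforts': array([ 4.73064738e-04, -4.40032589e+01, -1.76597768e+01,  6.34713890e-02,
        5.81261551e-02, -1.40901511e-04]), 'position': array([0.2266301 , 0.58166621, 0.22157299]), 'tool_rot': array([ 8.25609947e-01,  5.64240233e-01, -9.87164946e-04,  4.46955623e-04]), 'wrist_force': array([0.35912719, 0.05798694, 0.1038884 ]), 'torque': array([ 0.01590092, -0.01851575,  0.01756629]), 'finger_gap': 0.08697577380513044}
0.0187
scene 491.06271425623373 491.06271425623373 321.8523956814003 240.19374988867264 [[-0.46897038  0.4466106  -0.7619749  -0.13297777]
 [-0.8831842  -0.23006003  0.40872735  0.5146635 ]
 [ 0.007242    0.86464522  0.50233076  0.46538255]
 [ 0.          0.          0.          1.        ]] ['image', 'fx', 'fy', 'cx', 'cy', 'T', 'shot']
pack_centre [([370.5, 221.3, 27.4, 32.6], 0.59)]
dock [([216.7, 3
[... 382 characters left out ...]
 0.04938857 -0.09223257  0.40581481]
 [-0.10426352  0.39478732 -0.91283738 -0.66394836]
 [-0.00867149  0.91744414  0.39777011  0.42747908]
 [ 0.          0.          0.          1.        ]] ['image', 'fx', 'fy', 'cx', 'cy', 'T', 'shot']
pack_centre [([322.7, 278.9, 50.2, 40.2], 0.85), ([338.5, 217.5, 59.0, 23.3], 0.63)]
dock [([334.8, 216.9, 67.9, 23.9], 0.82), ([256.1, 218.0, 45.5, 11.1], 0.75), ([225.8, 268.4, 30.6, 24.0], 0.67)]
tray_middle [([257.9, 213.2, 45.1, 16.7], 0.75), ([333.8, 216.2, 66.2, 28.5], 0.62), ([319.6, 281.7, 53.7, 37.0], 0.25)]
buffer_a [([385.4, 230.3, 15.0, 40.6], 0.84)]
control_pos [([326.6, 239.3, 14.4, 35.1], 0.72)]
petri_dish [([222.8, 271.2, 33.7, 20.0], 0.86)]
```

View pics/scene0.png

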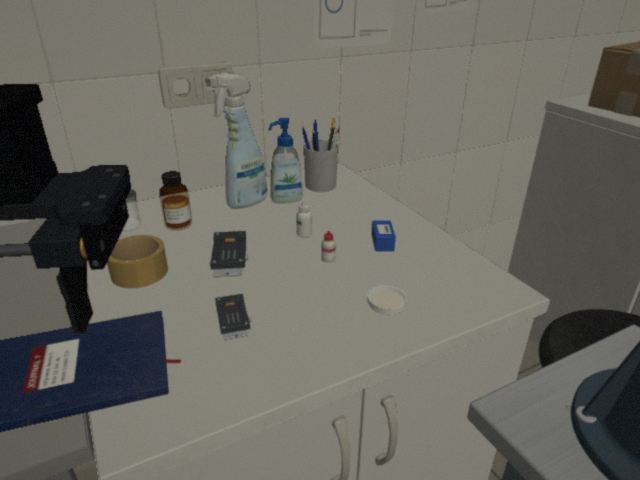

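View pics/side0.png

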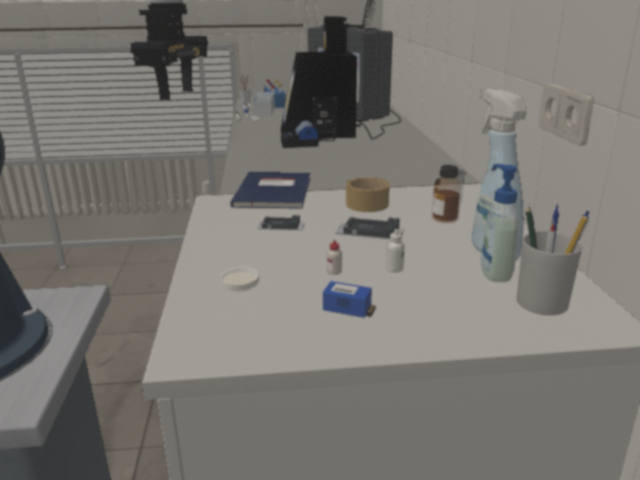

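Scene: pack at (383,236), large dock at (229,253), small one at (233,316). Side: pack at (347,298) with its tongue at (371,310), large dock at (370,228). I'll enlarge these and compute positions.

```bash
cat > h.py <<'E'
import numpy as np, cv2
from bench import r
from scipy.spatial.transform import Rotation as R
def px2w(p,u,v,z):
    T=np.array(p["T"]); d=T[:3,:3]@np.array([(u-p["cx"])/p["fx"],-(v-p["cy"])/p["fy"],-1.]); o=T[:3,3]
    return o+d*(z-o[2])/d[2]
def w2px(p,X):
    T=np.array(p["T"]); c=T[:3,:3].T@(np.asarray(X)-T[:3,3]); return np.array([p["cx"]+p["fx"]*c[0]/-c[2],p["cy"]-p["fy"]*c[1]/-c[2]])
def crop(p,name,u,v,w,h,s):
    im=p["image"][int(v):int(v+h),int(u):int(u+w),::-1]
    cv2.imwrite(name,cv2.resize(im,None,fx=s,fy=s,interpolation=cv2.INTER_CUBIC))
E
python3 - <<'E'
from h import *
np.set_printoptions(precision=4,suppress=True)
p=r.get_image("scene");q=r.get_image("side")
print("pack",px2w(p,384,236,.02),px2w(q,347,298,.02), "dock",px2w(p,229,253,.01),px2w(q,370,228,.01))
print("small",px2w(p,233,316,.01))
print("bottles",px2w(p,304,236,0),px2w(p,329,261,0),px2w(q,395,270,0),px2w(q,334,273,0), "dish",px2w(p,386,302,0))
a=p["image"][205:285,195:295,::-1];b=p["image"][205:265,350:425,::-1];c=q["image"][205:250,325:415,::-1];d=q["image"][270:325,310:390,::-1]
f=lambda x:cv2.resize(x,(400,300),interpolation=cv2.INTER_CUBIC)
cv2.imwrite("pics/z.png",np.vstack([np.hstack([f(a),f(b)]),np.hstack([f(c),f(d)])]))
w=r.get_image("wrist"); cv2.imwrite("pics/w0.png",w["image"][:,:,::-1]);print(w["T"],w["fx"])
E
```

```text
pack [0.5039 0.0436 0.02  ] [0.513  0.0342 0.02  ] dock [0.593  0.3107 0.01  ] [0.5973 0.3065 0.01  ]
small [0.423  0.3621 0.01  ]
bottles [0.6027 0.1589 0.    ] [0.5029 0.159  0.    ] [0.6102 0.1497 0.    ] [0.5091 0.1513 0.    ] dish [0.3586 0.137  0.    ]
[[ 0.3634 -0.8904 -0.2742  0.1528]
 [ 0.9316  0.347   0.1078  0.6127]
 [-0.0008 -0.2947  0.9556  0.3841]
 [ 0.      0.      0.      1.    ]] 340.7041231478629
```

View pics/z.png

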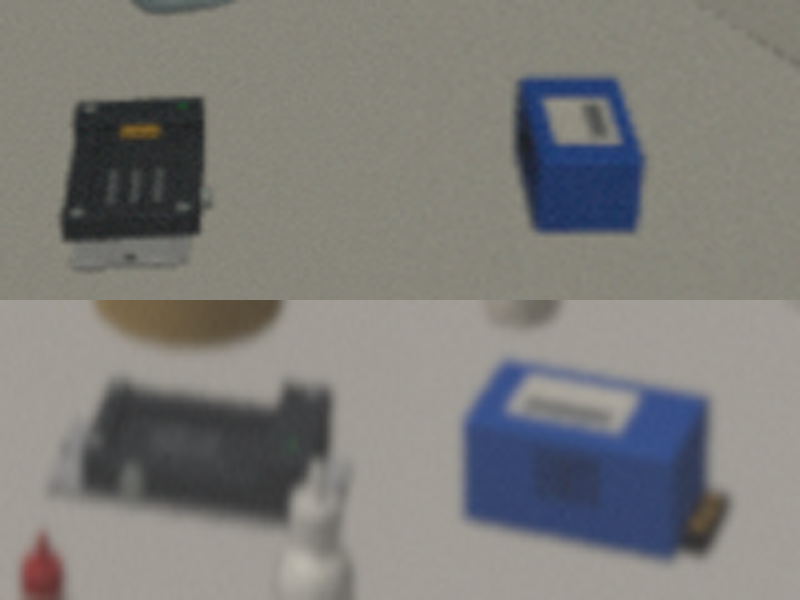

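View pics/w0.png

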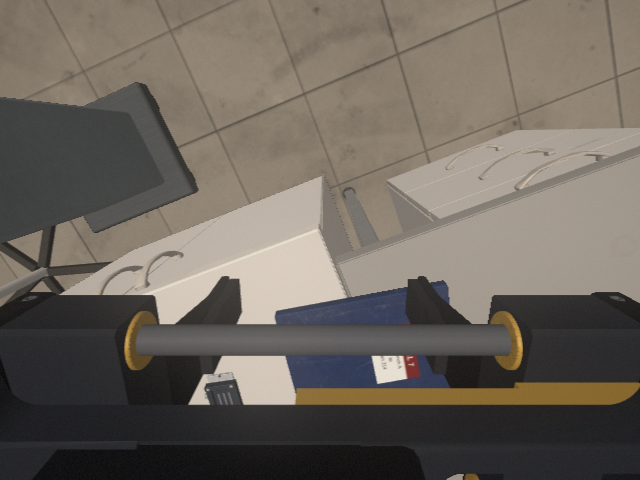

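Dock lip and pack tongue both point towards world +x. I'll check the tall obstacles before flying over the dock.

Run:
```python
from h import *
np.set_printoptions(precision=4,suppress=True)
p=r.get_image("scene");q=r.get_image("side")
print("spray",px2w(p,247,205,0),px2w(p,266,200,0),"soap",px2w(p,287,201,0),px2w(q,500,276,0),"pen",px2w(p,321,189,0),"tape",px2w(p,138,282,0),"brown",px2w(p,177,227,0),px2w(q,446,218,0))
```

```text
spray [0.7794 0.2083 0.    ] [0.7839 0.1626 0.    ] soap [0.7584 0.1238 0.    ] [0.7727 0.1087 0.    ] pen [0.7808 0.0279 0.    ] tape [0.5905 0.4676 0.    ] brown [0.7493 0.3654 0.    ] [ 0.763   0.3616 -0.    ]
```

Request:
{"name": "arm_command", "arguments": {"motion": [[-0.12,0.5,0,0,0,0,0],[-0.12,0.5,0,0,0,0,0],[-0.12,0.5,0,0,0,0,0],[-0.12,0.5,0,0,0,0,0],[-0.12,0.5,0,0,0,0,0],[-0.12,0.5,0,0,0,0,0],[-0.12,0.5,0,0,0,0,0],[-0.12,0.5,0,0,0,0,0]]}}

```text
t: 1.75
position: [0.4851, 0.4053, 0.2228]
tool_rot: [0.822, 0.569, 0.001, -0.001]
wrist_force: [0.3, 0.9, -0.4]
finger_gap: 0.0872
```

Request:
{"name": "arm_command", "arguments": {"motion": [[-0.15,0.5,0.07,0,0,0,0],[-0.15,0.5,0.07,0,0,0,0],[-0.15,0.5,0.07,0,0,0,0],[-0.15,0.5,0.07,0,0,0,0],[0,0,0,0,0,-0.24,0],[0,0,0,0,0,-0.24,0],[0,0,0,0,0,-0.24,0],[0,0,0,0,0,0,0],[0,0,0,0,0,0,0]]}}

```text
t: 2.65
position: [0.6219, 0.2995, 0.2]
tool_rot: [0.707, 0.707, 0.003, 0.0]
wrist_force: [-0.9, -0.0, 0.2]
finger_gap: 0.0868
```

Run:
```python
from h import *
np.set_printoptions(precision=4,suppress=True)
p=r.get_image("wrist"); cv2.imwrite("pics/w1.png",p["image"][:,:,::-1]); print(p["T"],p["fx"],p["cx"],p["cy"])
import pickle; pickle.dump(p,open("w1.pkl","wb"))
print(w2px(p,[.595,.308,.01]))
```

```text
[[ 0.0005 -0.9544 -0.2985  0.5415]
 [ 1.      0.0013 -0.0027  0.2998]
 [ 0.003  -0.2985  0.9544  0.3611]
 [ 0.      0.      0.      1.    ]] 340.7041231478629 323.11315193721003 238.53045840843933
[330.0568 186.4206]
```

View pics/w1.png

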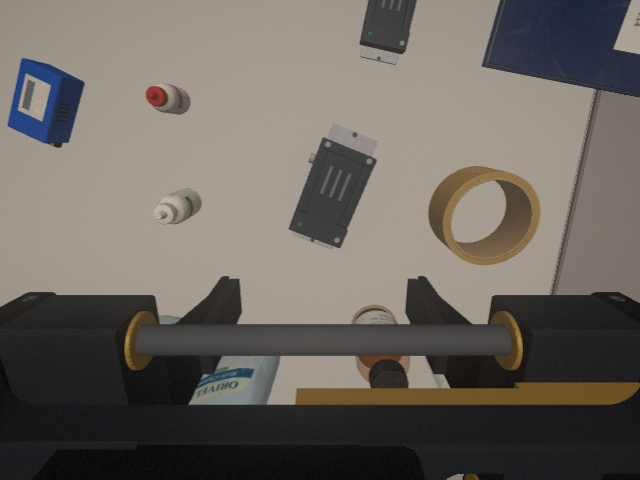

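The wrist picture shows the large dock at (332,185), with its lip towards (320,230), and the pack at (45,100). I'll zoom in for corners.

Run:
```python
from h import *
import pickle; p=pickle.load(open("w1.pkl","rb"))
crop(p,"pics/w1d.png",280,115,110,140,5.4 if 0 else 4.2)
crop(p,"pics/w1p.png",0,45,100,110,5)
```

```text
(no output)
```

View pics/w1d.png

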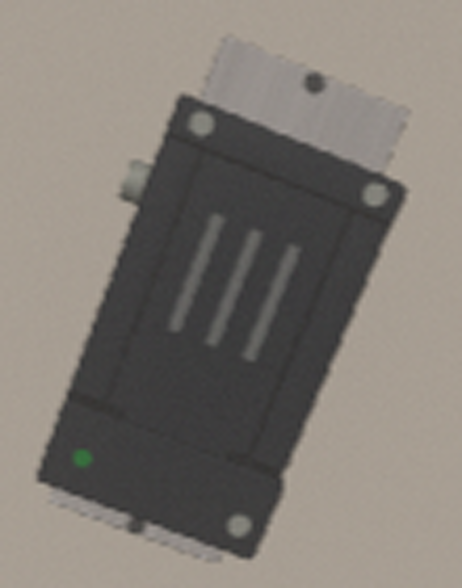

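View pics/w1p.png

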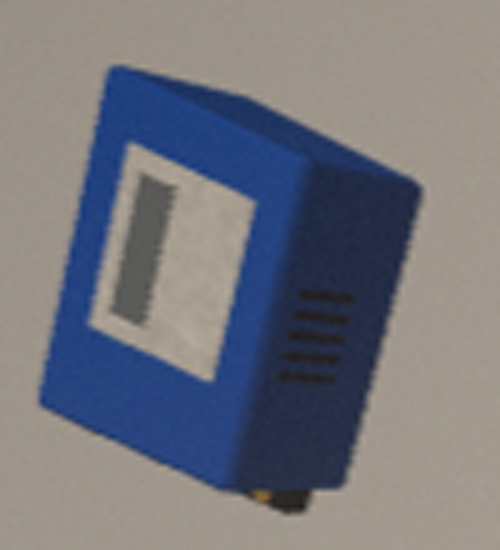

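Run:
```python
from h import *
np.set_printoptions(precision=4,suppress=True)
import pickle; p=pickle.load(open("w1.pkl","rb"))
D=lambda x,y,z:px2w(p,280+x/4.2-.4,115+y/4.2-.4,z)[:2]
P=lambda x,y,z:px2w(p,x/5-.4,45+y/5-.4,z)[:2]
def pr(n,a,b):
    d=b-a; print(n,a,b,"mid",(a+b)/2,"len",np.hypot(*d),"ang",np.degrees(np.arctan2(d[1],d[0])))
pr("screws",D(315,83,.0045),D(135,525,.0045))
pr("rail+x",D(228,35,.0045),D(410,108,.0045))
pr("rail-x",D(45,497,.0045),D(215,562,.0045))
pr("tray+x",D(178,95,.018),D(407,188,.018))
pr("lip outer",D(38,480,.024),D(252,560,.024))
pr("lip front",D(70,400,.024),D(283,485,.024))
pr("traylen L",D(178,95,.018),D(38,480,.024))
pr("traylen R",D(407,188,.018),D(252,560,.024))
pr("pack+x",P(110,67,.032),P(308,160,.032))
pr("pack-x",P(40,405,.032),P(228,490,.032))
pr("packL",P(110,67,.032),P(40,405,.032))
pr("packR",P(308,160,.032),P(228,490,.032))
pr("packRbot",P(420,188,.002),P(345,487,.002))
```

```text
screws [0.5437 0.3324] [0.6542 0.2884] mid [0.599  0.3104] len 0.11889531056724442 ang -21.74766608333077
rail+x [0.5329 0.3116] [0.5495 0.3553] mid [0.5412 0.3335] len 0.04679809811295976 ang 69.24269668922197
rail-x [0.6465 0.2651] [0.6644 0.3093] mid [0.6555 0.2872] len 0.04774630415950252 ang 67.96518721850354
tray+x [0.5463 0.2998] [0.5672 0.3534] mid [0.5567 0.3266] len 0.0575557550128131 ang 68.6921784002546
lip outer [0.6364 0.2654] [0.6572 0.318 ] mid [0.6468 0.2917] len 0.05657825277373951 ang 68.47752726653586
lip front [0.6165 0.2737] [0.6378 0.3253] mid [0.6271 0.2995] len 0.05587864416208389 ang 67.57671423198025
traylen L [0.5463 0.2998] [0.6364 0.2654] mid [0.5914 0.2826] len 0.09648625791637919 ang -20.867430168165207
traylen R [0.5672 0.3534] [0.6572 0.318 ] mid [0.6122 0.3357] len 0.09669565899261226 ang -21.447830081440024
pack+x [0.4802 0.0397] [0.4949 0.0706] mid [0.4875 0.0551] len 0.034173633881508826 ang 64.53124000967783
pack-x [0.5358 0.0123] [0.5507 0.0429] mid [0.5432 0.0276] len 0.0341288158334596 ang 63.94974790381313
packL [0.4802 0.0397] [0.5358 0.0123] mid [0.508 0.026] len 0.061974465639495484 ang -26.28030854935928
packR [0.4949 0.0706] [0.5507 0.0429] mid [0.5228 0.0567] len 0.06232147026962877 ang -26.318613800915763
packRbot [0.4956 0.0701] [0.551  0.0433] mid [0.5233 0.0567] len 0.06159126037453694 ang -25.78614015921365
```

Request:
{"name": "arm_command", "arguments": {"motion": [[-0.51,-0.16,0.05,0,0,0,0],[-0.51,-0.16,0.05,0,0,0,0],[-0.51,-0.16,0.05,0,0,0,0],[-0.51,-0.16,0.05,0,0,0,0],[-0.51,-0.16,0.1,0,0,0,0],[-0.51,-0.16,0.15,0,0,0,0],[-0.51,-0.16,0.2,0,0,0,0],[0,0,0,0,0,0.23,0],[0,0,0,0,0,0.23,0],[0,0,0,0,0,0.23,0],[0,0,0,0,0,0.22,0],[0,0,0,0,0,0,0],[0,0,0,0,0,0,0]]}}

```text
t: 4.0
position: [0.5364, 0.0267, 0.1507]
tool_rot: [0.856, 0.516, 0.008, 0.002]
wrist_force: [0.7, -0.5, -0.1]
finger_gap: 0.0871
```

Run:
```python
from h import *
np.set_printoptions(precision=4,suppress=True)
p=r.get_image("wrist"); s=r.read_state(); print(s["position"],R.from_quat(s["tool_rot"]).as_matrix())
import pickle; pickle.dump(p,open("w2.pkl","wb"))
cv2.imwrite("pics/w2.png",p["image"][:,:,::-1])
u,v=w2px(p,[.515,.041,.016]);print(u,v, w2px(p,s["position"]))
crop(p,"pics/w2p.png",u-70,v-70,140,140,4.2);print(int(u-70),int(v-70))
```

```text
[0.5364 0.0268 0.1506] [[ 0.4671  0.884   0.016 ]
 [ 0.8841 -0.4673  0.0056]
 [ 0.0125  0.0115 -0.9999]]
322.7922059908718 197.0345290093781 [320.6343 294.3464]
252 127
```

View pics/w2.png

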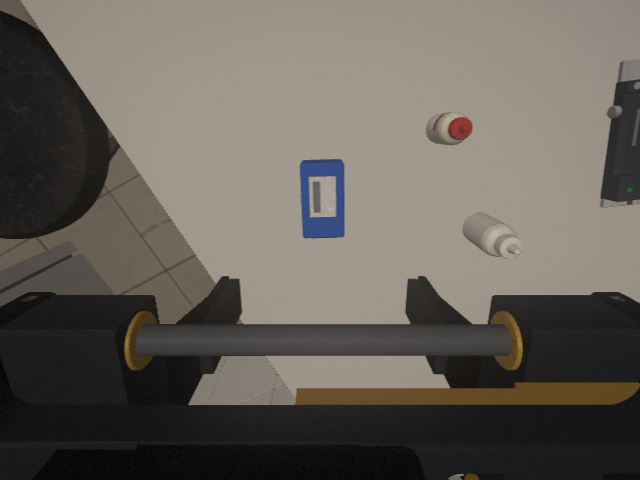

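View pics/w2p.png

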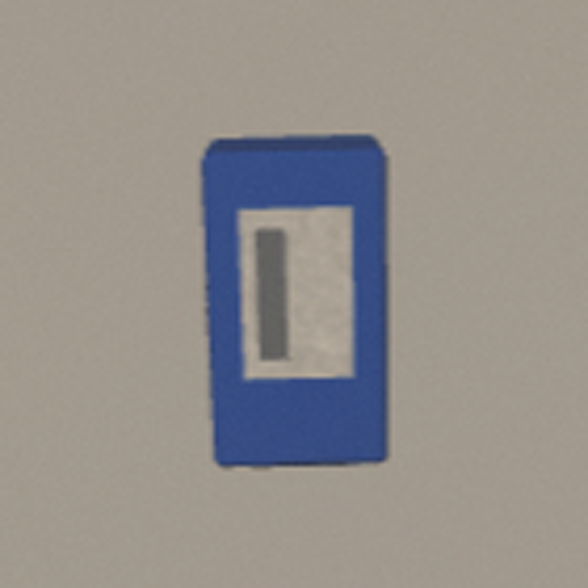

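Run:
```python
from h import *
np.set_printoptions(precision=4,suppress=True)
import pickle; p=pickle.load(open("w2.pkl","rb"))
P=lambda x,y,z=.032:px2w(p,252+x/4.2-.4,127+y/4.2-.4,z)[:2]
a,b,c,d=P(207,155),P(385,155),P(387,463),P(216,464)
def pr(n,a,b):
    e=b-a; print(n,a,b,"mid",(a+b)/2,"len",np.hypot(*e),"ang",np.degrees(np.arctan2(e[1],e[0])))
pr("+x",a,b);pr("-x",d,c);pr("L",a,d);pr("R",b,c);m=(a+b+c+d)/4;print(m)
s=r.read_state();Rm=R.from_quat(s["tool_rot"]).as_matrix()
print("tool y ang",np.degrees(np.arctan2(Rm[1,1],Rm[0,1])))
ax=((c+d)-(a+b));th=np.arctan2(ax[1],ax[0]);print("pack ang",np.degrees(th))
# desired orientation: y along th, z down
y=np.array([np.cos(th),np.sin(th),0]);z=np.array([0,0,-1.]);x=np.cross(y,z)
Rd=np.column_stack([x,y,z]); print("rotvec(tool)/.5",R.from_matrix(Rm.T@Rd).as_rotvec()/.5)
t=np.array([m[0],m[1],.012]); print("delta after rot, /0.075",Rd.T@(t-s["position"])/.075)
```

```text
+x [0.4799 0.0395] [0.4958 0.0696] mid [0.4879 0.0545] len 0.034066111452360506 ang 62.08563154942045
-x [0.535 0.011] [0.5512 0.042 ] mid [0.5431 0.0265] len 0.03499188915101403 ang 62.289090714961574
L [0.4799 0.0395] [0.535 0.011] mid [0.5074 0.0253] len 0.0619855403189773 ang -27.293522463246433
R [0.4958 0.0696] [0.5512 0.042 ] mid [0.5235 0.0558] len 0.06187826134265452 ang -26.435280347239036
[0.5155 0.0405]
tool y ang -27.858151131416992
pack ang -26.864773075803434
rotvec(tool)/.5 [ 0.0232 -0.0247 -0.0345]
delta after rot, /0.075 [ 0.0375 -0.3313  1.8486]
```

Request:
{"name": "arm_command", "arguments": {"motion": [[0,0,0,0.023,-0.025,-0.035,0],[0.04,-0.33,0.3,0,0,0,0],[0,0,0.4,0,0,0,0],[0,0,0.4,0,0,0,0],[0,0,0.4,0,0,0,0],[0,0,0.2,0,0,0,0],[0,0,0,0,0,0,0]]}}

```text
t: 4.75
position: [0.5207, 0.0416, 0.0213]
tool_rot: [0.848, 0.529, 0.002, 0.003]
wrist_force: [-0.5, 0.5, -0.6]
finger_gap: 0.0872
```

```bash
cat > st.py <<'E'
from h import *
np.set_printoptions(precision=4,suppress=True)
def frame(thdeg,pitchdeg=0):
    th=np.radians(thdeg); x0=np.array([-np.sin(th),np.cos(th),0]); z=np.array([0,0,-1.]);y=np.array([np.cos(th),np.sin(th),0])
    return R.from_rotvec(x0*np.radians(pitchdeg)).as_matrix()@np.column_stack([x0,y,z])
def rep(t,thdeg,pitch=0):
    s=r.read_state();Rm=R.from_quat(s["tool_rot"]).as_matrix();Rd=frame(thdeg,pitch)
    print("t",s["t"],"pos",s["position"],"gap",s["finger_gap"],"F",s["wrist_force"],"M",s["torque"])
    print("rot/.5",R.from_matrix(Rm.T@Rd).as_rotvec()/.5,"shift in current frame/.075",Rm.T@(np.array(t)-s["position"])/.075,"in desired",Rd.T@(np.array(t)-s["position"])/.075)
E
python3 -c "
from st import *
rep([.5155,.0405,.0125],-26.9)"
```

```text
t 4.75 pos [0.5207 0.0416 0.0213] gap 0.08719126386939621 F [-0.5231  0.5312 -0.6107] M [ 0.0366  0.048  -0.0282]
rot/.5 [ 0.0147 -0.0004  0.0289] shift in current frame/.075 [-0.0434 -0.0566  0.1166] in desired [-0.0442 -0.0551  0.117 ]
```

Request:
{"name": "arm_command", "arguments": {"motion": [[-0.04,-0.06,0.06,0.015,0,0.03,0],[0,0,0.06,0,0,0,0],[0,0,0,0,0,0,0]]}}

```text
t: 5.05
position: [0.5164, 0.0409, 0.0129]
tool_rot: [0.852, 0.523, 0.001, 0.0]
wrist_force: [-0.6, 0.1, 0.9]
finger_gap: 0.087
```

```bash
python3 -c "
from st import *
rep([.5155,.0405,.0125],-26.9)
p=r.get_image('wrist'); cv2.imwrite('pics/w3.png',p['image'][:,:,::-1])"
```

```text
t 5.05 pos [0.5164 0.0409 0.0129] gap 0.08699263618378224 F [-0.5921  0.0915  0.8661] M [-0.0577 -0.0156  0.0324]
rot/.5 [ 0.0027 -0.0014  0.0008] shift in current frame/.075 [-0.0106 -0.0083  0.0056] in desired [-0.0106 -0.0082  0.0056]
```

View pics/w3.png

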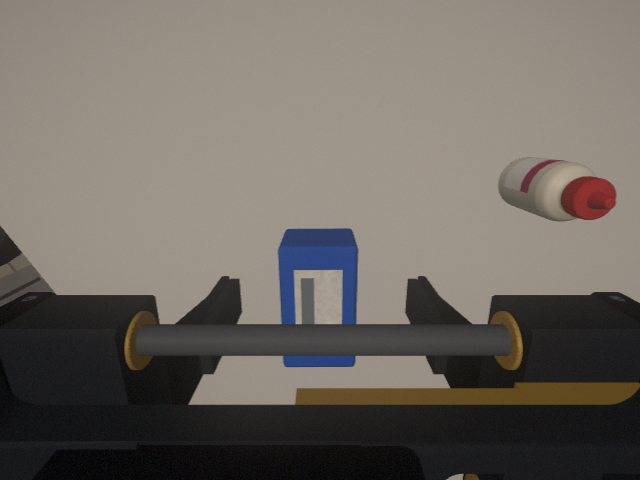

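Pack sits between the fingers (280–357 px). Closing.

Request:
{"name": "arm_command", "arguments": {"motion": [[0,0,0,0,0,0,0.5],[0,0,0,0,0,0,0.6],[0,0,0,0,0,0,0.7],[0,0,0,0,0,0,1],[0,0,0,0,0,0,1],[0,0,0,0,0,0,1],[0,0,0,0,0,0,1],[0,0,0,0,0,0,1]]}}

```text
t: 5.9
position: [0.5179, 0.0405, 0.0154]
tool_rot: [0.852, 0.524, 0.002, 0.002]
wrist_force: [0.3, -0.1, -0.2]
finger_gap: 0.036
```

```bash
python3 -c "
from st import *
rep([.5155,.0405,.0125],-26.9)
p=r.get_image('wrist'); crop(p,'pics/w4.png',200,200,240,180,3)
import pickle; pickle.dump(p,open('w4.pkl','wb'))"
```

```text
t 5.9 pos [0.5179 0.0405 0.0154] gap 0.0359600442760263 F [ 0.3331 -0.1219 -0.2211] M [-0.0546  0.0542 -0.0401]
rot/.5 [ 0.0113 -0.0036  0.0021] shift in current frame/.075 [-0.0146 -0.0282  0.039 ] in desired [-0.0146 -0.028   0.0392]
```

View pics/w4.png

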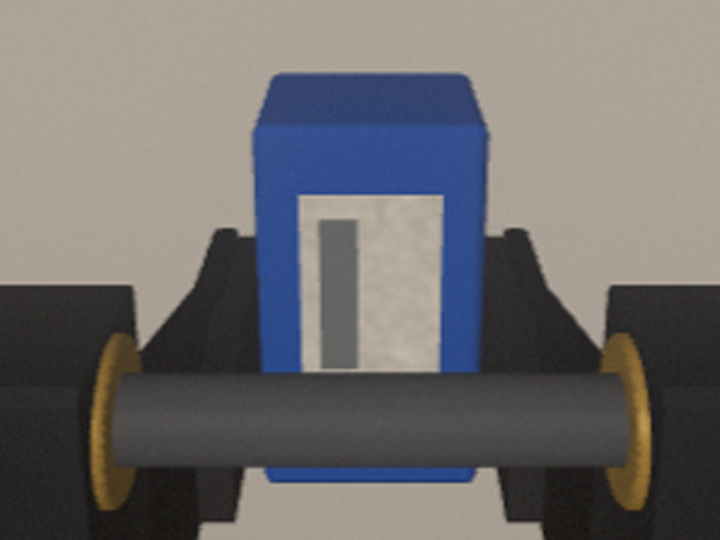

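```bash
cat >> st.py <<'E'
def camtool(p,s):
    T=np.array(p["T"]);Rm=R.from_quat(s["tool_rot"]).as_matrix()
    return Rm.T@T[:3,:3], Rm.T@(T[:3,3]-s["position"])
E
python3 - <<'E'
from st import *
import pickle; p=pickle.load(open('w4.pkl','rb'));s=r.read_state()
Rc,tc=camtool(p,s); print("cam in tool",Rc,tc)
img=np.array([[255,130],[488,130],[273,75],[467,75],[265,481],[475,481]],float)/3+200-.33
e=.0006
# pack coords (x,y,z): tool x = ? tool y=-pack x, tool z=-pack z, tool x = pack (y): right-handed -> x_t = (y_t x z_t)=(-x)x(-z)= x×z=-y
# use tool-like axes with pack centre origin: X (jaw), Y(tongue dir), Z down
obj=np.array([[-.018,-.032,-.016],[.018,-.032,-.016],[-.018,-.032,.016],[.018,-.032,.016],[-.018,.032,-.016],[.018,.032,-.016]])*np.array([(.018-e)/.018,(.032-e)/.032,(.016-e)/.016])
from scipy.optimize import least_squares
def f(v):
    Rp=R.from_rotvec(v[:3]).as_matrix(); X=obj@Rp.T+v[3:]
    c=(X-tc)@Rc
    return np.concatenate([p["cx"]+p["fx"]*c[:,0]/-c[:,2]-img[:,0], p["cy"]+p["fy"]*c[:,1]/c[:,2]-img[:,1]])
o=least_squares(f,[0,0,0,0,0,0]); print("rotdeg",np.degrees(o.x[:3]),"pack centre in tool mm",o.x[3:]*1e3,"res",o.fun)
E
```

```text
cam in tool [[ 1.     -0.0002  0.0008]
 [ 0.0001 -0.9556 -0.2948]
 [ 0.0008  0.2948 -0.9556]] [ 0.0015 -0.0803 -0.1615]
rotdeg [ 0.8419 -0.4622  0.2019] pack centre in tool mm [ 1.2883 -2.0108  0.3783] res [ 0.1722 -0.2099 -0.1017  0.1253  0.7031 -0.6844 -0.0937 -0.0165 -0.2127
 -0.1199  0.2789  0.1598]
```

Request:
{"name": "arm_command", "arguments": {"motion": [[0,0,0,0,0,0,0.4],[0,0,0,0,0,0,0.4],[0,0,0.03,0.01,0,0,0.4],[0,0,0.02,0,0,0,0.4]]}}

```text
t: 6.35
position: [0.5182, 0.0407, 0.0115]
tool_rot: [0.852, 0.524, 0.001, -0.0]
wrist_force: [0.6, -0.0, 0.8]
finger_gap: 0.0517
```

```bash
python3 -c "
from st import *
rep([.5155,.0405,.012],-26.9)"
```

```text
t 6.35 pos [0.5182 0.0407 0.0115] gap 0.051682264261758926 F [ 0.5551 -0.0022  0.7541] M [0.0054 0.0057 0.0356]
rot/.5 [ 0.0017 -0.0048  0.0012] shift in current frame/.075 [-0.0184 -0.0313 -0.0066] in desired [-0.0184 -0.0313 -0.0065]
```

Request:
{"name": "arm_command", "arguments": {"motion": [[0,-0.03,0,0,0,0,0.5],[0,0,0,0,0,0,1],[0,0,0,0,0,0,1],[0,0,0.0,0,0,0,1],[0,0,0,0,0,0,1]]}}

```text
t: 6.85
position: [0.5158, 0.0419, 0.011]
tool_rot: [0.852, 0.524, 0.001, -0.001]
wrist_force: [0.5, -0.5, -0.4]
finger_gap: 0.0357
```

```bash
python3 -c "
from st import *
rep([.5155,.0405,.012],-26.9)
p=r.get_image('wrist'); crop(p,'pics/w5.png',200,200,240,180,3)
import pickle; pickle.dump((p,r.read_state()),open('w5.pkl','wb'))"
```

```text
t 6.85 pos [0.5158 0.0419 0.011 ] gap 0.0357409515102045 F [ 0.5062 -0.4672 -0.3565] M [-0.0501 -0.0133 -0.0216]
rot/.5 [ 0.0002 -0.0043  0.0013] shift in current frame/.075 [-0.0178  0.0047 -0.0132] in desired [-0.0179  0.0047 -0.0132]
```

View pics/w5.png

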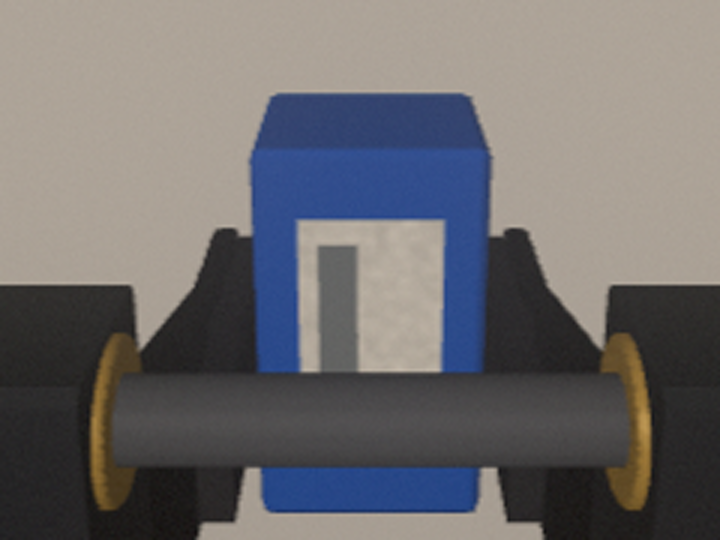

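Run:
```python
from st import *
import pickle; p,s=pickle.load(open('w5.pkl','rb'))
Rc,tc=camtool(p,s)
img=np.array([[252,153],[490,153],[273,95],[468,95],[263,511],[478,511]],float)/3+200-.33
e=.0006
obj=np.array([[-.018,-.032,-.016],[.018,-.032,-.016],[-.018,-.032,.016],[.018,-.032,.016],[-.018,.032,-.016],[.018,.032,-.016]])*np.array([(.018-e)/.018,(.032-e)/.032,(.016-e)/.016])
from scipy.optimize import least_squares
def f(v):
    Rp=R.from_rotvec(v[:3]).as_matrix(); X=obj@Rp.T+v[3:]
    c=(X-tc)@Rc
    return np.concatenate([p["cx"]+p["fx"]*c[:,0]/-c[:,2]-img[:,0], p["cy"]+p["fy"]*c[:,1]/c[:,2]-img[:,1]])
o=least_squares(f,np.zeros(6)); print("rotdeg",np.degrees(o.x[:3]),"pack centre in tool mm",o.x[3:]*1e3,"res",o.fun)
p=r.get_image("scene");q=r.get_image("side")
for z in(.15,.2,.25,.3): print(z,px2w(p,220,90,z),px2w(q,490,97,z))
```

```text
rotdeg [ 0.1355 -0.1687  0.067 ] pack centre in tool mm [ 1.3537  0.4486 -3.9357] res [ 0.221  -0.2321 -0.4826  0.4893  0.7499 -0.7441 -0.1018 -0.0775 -0.0845
 -0.0554  0.1845  0.1485]
0.15 [1.1791 0.1248 0.15  ] [1.0263 0.8451 0.15  ]
0.2 [0.9711 0.1866 0.2   ] [0.9145 0.5732 0.2   ]
0.25 [0.763  0.2484 0.25  ] [0.8027 0.3013 0.25  ]
0.3 [0.555  0.3102 0.3   ] [0.6909 0.0293 0.3   ]
```

Request:
{"name": "arm_command", "arguments": {"motion": [[0,0,-0.2,0,0,0,1],[0,0,-0.4,0,0,0,1],[0,0,-0.5,0,0,0,1],[0,0,-0.5,0,0,0,1],[0,0,-0.3,0,0,0,1],[0,0,0,0,0,0,1]]}}

```text
t: 7.6
position: [0.5132, 0.0418, 0.1556]
tool_rot: [0.852, 0.523, -0.002, -0.003]
wrist_force: [0.6, 0.5, -2.2]
finger_gap: 0.0358
```

Request:
{"name": "arm_command", "arguments": {"motion": [[0.54,0.01,0,0,0,0,1],[0.54,0.01,0,0,0,0,1],[0.54,0.01,0,0,0,0,1],[0.54,0.01,0,0,0,0,1],[0.54,0.01,0,0,0,0,1],[0.54,0.01,0,0,0,0,1],[0.4,0.01,0,0,0,-0.19,1],[0,0,0,0,0,0,1],[0,0,0,0,0,0,1]]}}

```text
t: 8.5
position: [0.6365, 0.2896, 0.1346]
tool_rot: [0.826, 0.563, -0.014, -0.009]
wrist_force: [-0.8, 0.3, -2.4]
finger_gap: 0.0358
```

```bash
python3 -c "
from st import *
rep([.6456,.292,.16],-21.4)
p=r.get_image('wrist'); cv2.imwrite('pics/w6.png',p['image'][:,:,::-1])
import pickle; pickle.dump((p,r.read_state()),open('w6.pkl','wb'))"
```

```text
t 8.5 pos [0.6365 0.2896 0.1346] gap 0.03576440544853005 F [-0.7658  0.3094 -2.3589] M [-0.0316  0.0029  0.0563]
rot/.5 [-0.0609  0.0272 -0.0034] shift in current frame/.075 [ 0.0694  0.0907 -0.3431] in desired [ 0.0739  0.1012 -0.3392]
```

View pics/w6.png

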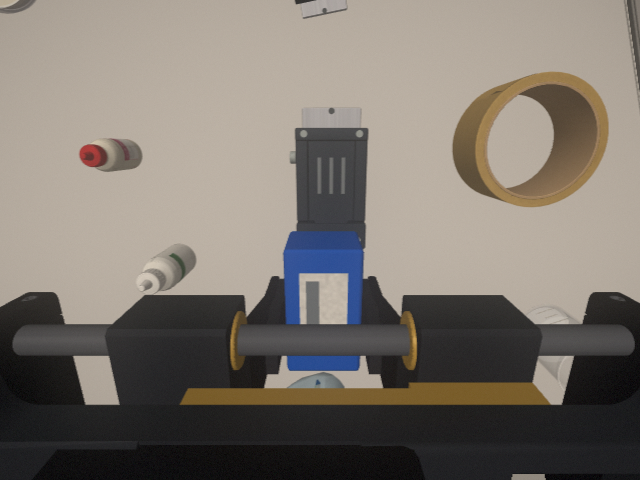

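Run:
```python
from st import *
import pickle; p,s=pickle.load(open('w6.pkl','rb'))
crop(p,'pics/w6d.png',270,95,130,155,3.8)
```

```text
(no output)
```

View pics/w6d.png

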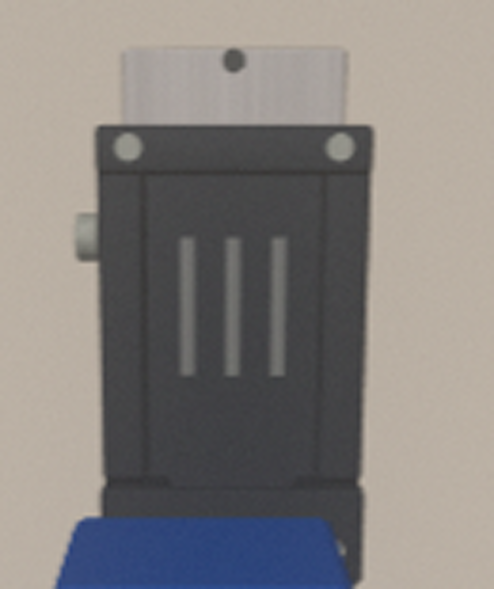

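Run:
```python
from st import *
import pickle; p,s=pickle.load(open('w6.pkl','rb'))
u=np.array([np.cos(np.radians(-21.4)),np.sin(np.radians(-21.4))]);n=np.array([-u[1],u[0]])
D=lambda x,y,z:px2w(p,270+x/3.8-.37,95+y/3.8-.37,z)[:2]
def pr(nm,a,b):
    d=b-a;m=(a+b)/2; print(nm,"mid",m,"len",np.hypot(*d),"ang",np.degrees(np.arctan2(d[1],d[0])),"u",m@u,"n",m@n)
pr("rail",D(122,48,.0045),D(348,48,.0045))
pr("screw",D(233,60,.0045),D(233.1,60,.0045))
pr("tray+x",D(97,126,.018),D(373,126,.018))
pr("endwall inner",D(142,172,.018),D(326,172,.018))
pr("pocket@300",D(145,300,.016),D(322,300,.016))
pr("stripL",D(187,238,.010),D(187,376,.010))
pr("stripM",D(232.5,238,.010),D(232.5,376,.010))
pr("stripR",D(278,238,.010),D(279,376,.010))
pr("sideL",D(101,180,.016),D(105,475,.016));pr("sideR",D(370,180,.016),D(360,475,.016))
pr("lipstep",D(103,485,.024),D(362,485,.024))
pr("lipstep low",D(105,480,.016),D(360,478,.016))
s=r.read_state();print(s["position"],s["position"][:2]@u,s["position"][:2]@n)
```

```text
rail mid [0.5416 0.3335] len 0.04808850005956772 ang 68.42665498985895 u 0.38255625809902616 n 0.5081332908052282
screw mid [0.5437 0.3323] len 2.1328115109821492e-05 ang 68.43343885378059 u 0.3849556400590814 n 0.5077577446092949
tray+x mid [0.5569 0.3275] len 0.05688256429443731 ang 68.47131823940215 u 0.3989759184452613 n 0.5080772761982867
endwall inner mid [0.5653 0.324 ] len 0.03826584541656644 ang 68.49830147472251 u 0.4080850628596179 n 0.5079370854374831
pocket@300 mid [0.5899 0.3144] len 0.038031293417689994 ang 68.5760251836588 u 0.4344852355924278 n 0.5079714930187148
stripL mid [0.5882 0.3042] len 0.02995482899312668 ang -21.68160101714721 u 0.43668994860101856 n 0.49782326687434775
stripM mid [0.5919 0.3135] len 0.029939794529684694 ang -21.147081669912172 u 0.4366931625179954 n 0.5078287031341222
stripR mid [0.5956 0.3229] len 0.029931166951406935 ang -20.187016903935348 u 0.4366963264785856 n 0.517935397116139
sideL mid [0.5859 0.2857] len 0.06333033500977528 ang -21.88491208131465 u 0.4412882053176552 n 0.4797716166614402
sideR mid [0.6066 0.3384] len 0.06314453344108649 ang -21.55015437858022 u 0.4412918193432842 n 0.5363859013013174
lipstep mid [0.6261 0.3001] len 0.05617394584983066 ang 68.69574046532748 u 0.47339211729524483 n 0.5078468971560058
lipstep low mid [0.6265 0.3   ] len 0.05684779352003034 ang 69.15128851712846 u 0.47381968485212816 n 0.5079013913816709
[0.6362 0.2895 0.1344] 0.4867291418454704 0.5016513098441946
```

```bash
cat >> st.py <<'E'
U=np.array([np.cos(np.radians(-21.4)),np.sin(np.radians(-21.4)),0]);N=np.array([-U[1],U[0],0]);Z=np.array([0,0,1.])
OFF=np.array([0,.0004,.011]); TH=-21.5
def goto(uc,n,tip,pitch):
    """tip: height of tongue tip lower edge"""
    Rd=frame(TH,pitch); zc=tip+.040*np.sin(np.radians(pitch))
    rep(uc*U+n*N+zc*Z-Rd@OFF,TH,pitch)
def where():
    s=r.read_state();Rm=R.from_quat(s["tool_rot"]).as_matrix()
    C=s["position"]+Rm@OFF; y=Rm[:,1]; tip=C+.040*y; top=tip-.007*Rm[:,2]; rear=C-.032*y
    F=s["wrist_force"]
    print("t %.2f C u %.4f n %.4f z %.4f | tip u %.4f z %.4f toptip u %.4f | rear u %.4f z %.4f | pitch %.2f yaw %.2f roll %.2f | F u %.1f n %.1f z %.1f | gap %.4f M %s"%(s["t"],C@U,C@N,C[2],tip@U,tip[2],top@U,rear@U,rear[2],-np.degrees(np.arcsin(y[2])),np.degrees(np.arctan2(y[1],y[0])),np.degrees(np.arcsin(Rm[2,0])),F@U,F@N,F[2],s["finger_gap"],s["torque"]))
E
python3 -c "
from st import *
where()
goto(.4255,.5064,.030,15)
goto(.4255,.5064,.070,15)"
```

```text
t 8.55 C u 0.4868 n 0.5015 z 0.1234 | tip u 0.5268 z 0.1221 toptip u 0.5270 | rear u 0.4548 z 0.1244 | pitch 1.78 yaw -21.54 roll -0.77 | F u -0.3 n 0.8 z -2.5 | gap 0.0358 M [ 0.0258 -0.0541 -0.0289]
t 8.55 pos [0.6362 0.2895 0.1344] gap 0.03575703118980922 F [ 0.0155  0.8925 -2.5369] M [ 0.0258 -0.0541 -0.0289]
rot/.5 [ 0.4614  0.0265 -0.0045] shift in current frame/.075 [ 0.0765 -0.7489  1.1334] in desired [ 0.0619 -0.4696  1.2755]
t 8.55 pos [0.6362 0.2895 0.1344] gap 0.03575703118980922 F [ 0.0155  0.8925 -2.5369] M [ 0.0258 -0.0541 -0.0289]
rot/.5 [ 0.4614  0.0265 -0.0045] shift in current frame/.075 [ 0.0694 -0.7654  0.6004] in desired [ 0.0619 -0.6076  0.7604]
```

Request:
{"name": "arm_command", "arguments": {"motion": [[0.04,-0.4,0,0,0.0265,-0.0045,1],[0.03,-0.36,0.2,0.15,0,0,1],[0,0,0.2,0.16,0,0,1],[0,0,0.2,0.15,0,0,1],[0,0,0,0,0,0,1],[0,0,0,0,0,0,1]]}}

```text
t: 9.15
position: [0.5739, 0.3102, 0.0874]
tool_rot: [0.821, 0.554, -0.079, -0.111]
wrist_force: [0.2, 0.2, -1.9]
finger_gap: 0.0358
```

```bash
python3 -c "
from st import *
where()
goto(.4255,.5064,.030,15)
p=r.get_image('wrist'); cv2.imwrite('pics/w7.png',p['image'][:,:,::-1])
import pickle; pickle.dump((p,r.read_state()),open('w7.pkl','wb'))"
```

```text
t 9.15 C u 0.4186 n 0.4982 z 0.0767 | tip u 0.4571 z 0.0659 toptip u 0.4590 | rear u 0.3878 z 0.0853 | pitch 15.70 yaw -22.06 roll -0.42 | F u 0.1 n 0.3 z -1.9 | gap 0.0358 M [-0.149  -0.2917  0.0106]
t 9.15 pos [0.5739 0.3102 0.0874] gap 0.03584535323510116 F [ 0.2368  0.2377 -1.9237] M [-0.149  -0.2917  0.0106]
rot/.5 [-0.0244  0.0101 -0.0189] shift in current frame/.075 [0.1129 0.2169 0.4409] in desired [0.1087 0.2125 0.4441]
```

View pics/w7.png

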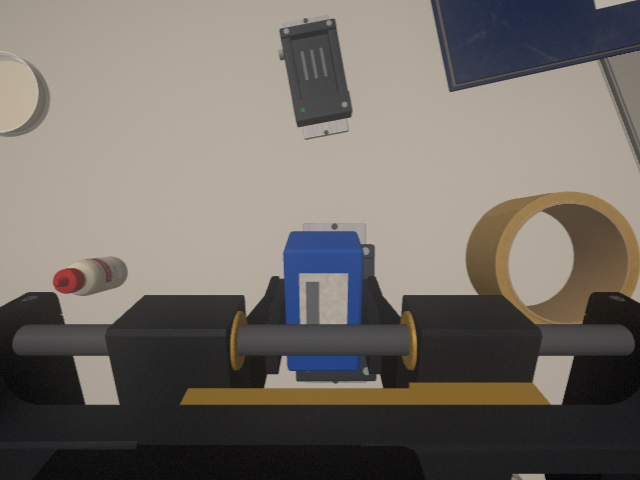

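Request:
{"name": "arm_command", "arguments": {"motion": [[0,0,0,-0.024,0.01,-0.019,1],[0.11,0.21,0.2,0,0,0,1],[0,0,0.15,0,0,0,1],[0,0,0,0,0,0,1],[0,0,0,0,0,0,1]]}}

```text
t: 9.7
position: [0.5842, 0.315, 0.0621]
tool_rot: [0.819, 0.559, -0.07, -0.105]
wrist_force: [-0.2, -0.3, -1.3]
finger_gap: 0.0356
```

```bash
python3 -c "
from st import *
where()
goto(.4255,.5064,.020,15)
p=r.get_image('wrist'); cv2.imwrite('pics/w8.png',p['image'][:,:,::-1])
q=r.get_image('side'); crop(q,'pics/s8.png',310,170,120,90,5)
q=r.get_image('scene'); crop(q,'pics/c8.png',170,190,120,90,5)
"
```

```text
t 9.70 C u 0.4266 n 0.5065 z 0.0513 | tip u 0.4653 z 0.0413 toptip u 0.4671 | rear u 0.3956 z 0.0593 | pitch 14.55 yaw -21.31 roll 0.17 | F u -0.1 n -0.3 z -1.3 | gap 0.0356 M [-0.1585 -0.2675  0.0771]
t 9.7 pos [0.5842 0.315  0.0621] gap 0.035628510209411095 F [-0.205  -0.2819 -1.2866] M [-0.1585 -0.2675  0.0771]
rot/.5 [ 0.0158 -0.0043  0.0064] shift in current frame/.075 [-0.0018  0.0572  0.2741] in desired [-0.001   0.0594  0.2736]
```

View pics/w8.png

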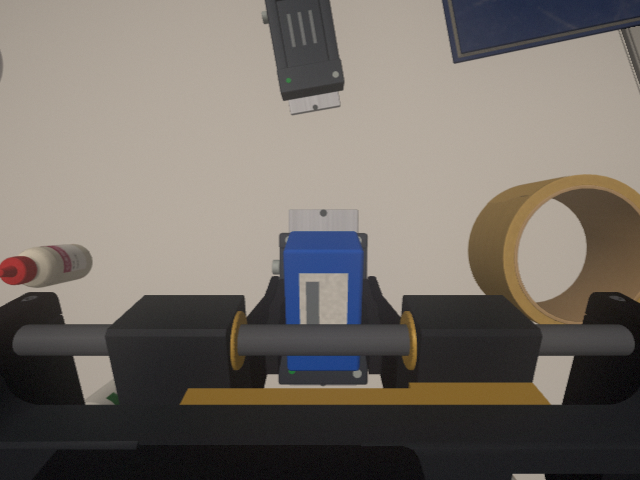

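View pics/s8.png

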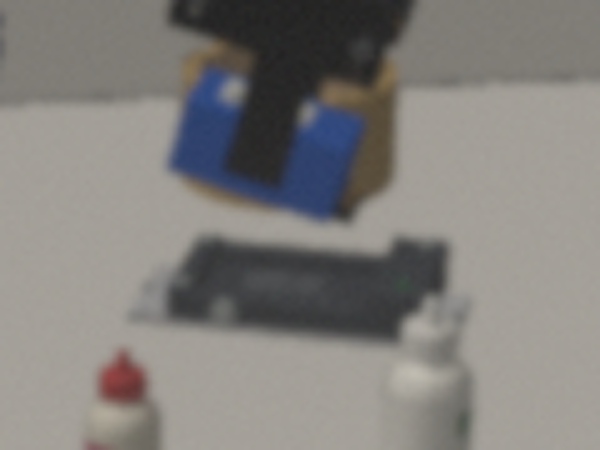

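View pics/c8.png

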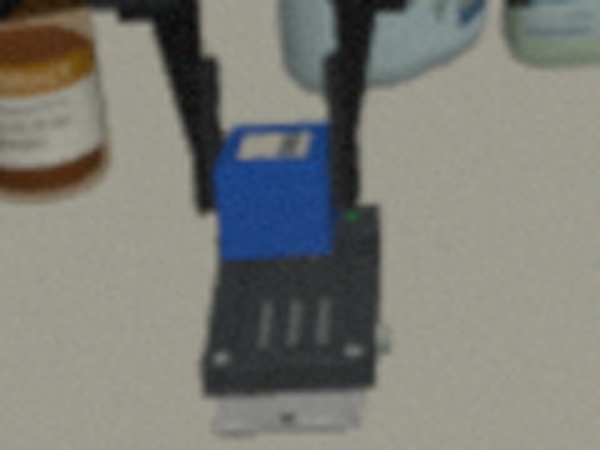

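Request:
{"name": "arm_command", "arguments": {"motion": [[0,0.03,0.13,0.016,0,0,1],[0,0.035,0.13,0,0,0,1],[0,0,0,0,0,0,1],[0,0,0,0,0,0,1]]}}

```text
t: 10.25
position: [0.5844, 0.3152, 0.041]
tool_rot: [0.819, 0.559, -0.072, -0.109]
wrist_force: [0.3, 0.1, -2.0]
finger_gap: 0.0358
```

```bash
python3 -c "
from st import *
where()
goto(.4255,.5064,.011,15)"
```

```text
t 10.25 C u 0.4267 n 0.5067 z 0.0303 | tip u 0.4653 z 0.0200 toptip u 0.4671 | rear u 0.3958 z 0.0386 | pitch 14.98 yaw -21.30 roll 0.21 | F u 0.3 n 0.2 z -2.0 | gap 0.0358 M [-0.0674 -0.2386  0.0549]
t 10.25 pos [0.5844 0.3152 0.041 ] gap 0.03580457199075357 F [ 0.3304  0.0656 -1.9512] M [-0.0674 -0.2386  0.0549]
rot/.5 [ 0.0008 -0.0059  0.0067] shift in current frame/.075 [-0.0045  0.0157  0.1193] in desired [-0.0041  0.0157  0.1193]
```

Request:
{"name": "arm_command", "arguments": {"motion": [[-0.004,0.01,0.04,0,-0.006,0.007,1],[0,0.014,0.05,0,0,0,1],[0,0,0,0,0,0,1],[0,0,0,0,0,0,1]]}}

```text
t: 10.65
position: [0.5843, 0.3148, 0.0332]
tool_rot: [0.82, 0.558, -0.074, -0.108]
wrist_force: [-0.2, -0.4, -0.8]
finger_gap: 0.0358
```

```bash
python3 -c "
from st import *
where()"
```

```text
t 10.65 C u 0.4267 n 0.5063 z 0.0224 | tip u 0.4653 z 0.0121 toptip u 0.4671 | rear u 0.3958 z 0.0307 | pitch 15.00 yaw -21.54 roll -0.04 | F u -0.1 n -0.5 z -0.8 | gap 0.0358 M [-0.1223 -0.203  -0.0216]
```

Request:
{"name": "arm_command", "arguments": {"motion": [[0,0.003,0.013,0,0,0,1],[0,0.003,0.013,0,0,0,1]]}}

```text
t: 10.85
position: [0.5846, 0.3149, 0.0314]
tool_rot: [0.82, 0.558, -0.073, -0.108]
wrist_force: [-0.5, -1.0, -2.0]
finger_gap: 0.036
```

```bash
python3 -c "
from st import *
where()"
```

```text
t 10.85 C u 0.4269 n 0.5065 z 0.0207 | tip u 0.4655 z 0.0103 toptip u 0.4673 | rear u 0.3960 z 0.0289 | pitch 14.96 yaw -21.54 roll -0.01 | F u -0.1 n -1.1 z -2.0 | gap 0.0360 M [-0.0785 -0.2167  0.0192]
```

Request:
{"name": "arm_command", "arguments": {"motion": [[0,0.02,-0.005,0,0,0,1],[0,0.02,-0.005,0,0,0,1],[0,0,0,0,0,0,1]]}}

```text
t: 11.15
position: [0.5878, 0.3138, 0.0315]
tool_rot: [0.82, 0.558, -0.073, -0.107]
wrist_force: [-0.2, 0.2, -2.8]
finger_gap: 0.0357
```

```bash
python3 -c "
from st import *
where()"
```

```text
t 11.15 C u 0.4304 n 0.5066 z 0.0208 | tip u 0.4690 z 0.0105 toptip u 0.4708 | rear u 0.3994 z 0.0290 | pitch 14.94 yaw -21.53 roll 0.01 | F u -0.2 n 0.1 z -2.8 | gap 0.0357 M [-0.1075 -0.2287  0.0052]
```

Request:
{"name": "arm_command", "arguments": {"motion": [[0,0.02,-0.005,0,0,0,1],[0,0.02,-0.005,0,0,0,1],[0,0,0,0,0,0,1]]}}

```text
t: 11.45
position: [0.5911, 0.3125, 0.0316]
tool_rot: [0.82, 0.558, -0.073, -0.107]
wrist_force: [-0.7, -0.1, -2.2]
finger_gap: 0.0354
```

```bash
python3 -c "
from st import *
where()"
```

```text
t 11.45 C u 0.4339 n 0.5066 z 0.0209 | tip u 0.4726 z 0.0106 toptip u 0.4744 | rear u 0.4030 z 0.0291 | pitch 14.92 yaw -21.53 roll 0.02 | F u -0.6 n -0.3 z -2.2 | gap 0.0354 M [-0.1359 -0.2287  0.0455]
```

Request:
{"name": "arm_command", "arguments": {"motion": [[0,0.02,-0.003,0,0,0,1],[0,0.013,-0.003,0,0,0,1],[0,0,0,0,0,0,1]]}}

```text
t: 11.75
position: [0.5937, 0.3115, 0.0314]
tool_rot: [0.82, 0.558, -0.073, -0.107]
wrist_force: [-0.1, -0.1, -1.9]
finger_gap: 0.0356
```

```bash
python3 -c "
from st import *
where()"
```

```text
t 11.75 C u 0.4367 n 0.5066 z 0.0207 | tip u 0.4754 z 0.0104 toptip u 0.4772 | rear u 0.4058 z 0.0289 | pitch 14.92 yaw -21.53 roll 0.02 | F u -0.0 n -0.1 z -1.9 | gap 0.0356 M [-0.0874 -0.2754  0.0012]
```

Request:
{"name": "arm_command", "arguments": {"motion": [[0,0.013,-0.003,0,0,0,1],[0,0.013,-0.003,0,0,0,1]]}}

```text
t: 11.95
position: [0.5953, 0.3108, 0.0313]
tool_rot: [0.82, 0.558, -0.073, -0.108]
wrist_force: [-0.7, 1.5, -2.1]
finger_gap: 0.0357
```

```bash
python3 -c "
from st import *
where()"
```

```text
t 11.95 C u 0.4384 n 0.5066 z 0.0205 | tip u 0.4770 z 0.0102 toptip u 0.4788 | rear u 0.4075 z 0.0288 | pitch 14.97 yaw -21.54 roll 0.00 | F u -1.2 n 1.1 z -2.1 | gap 0.0357 M [ 0.0117 -0.0335  0.018 ]
```

Request:
{"name": "arm_command", "arguments": {"motion": [[0,0.013,-0.003,0,0,0,1],[0,0.01,-0.003,0,0,0,1]]}}

```text
t: 12.15
position: [0.5954, 0.3107, 0.0314]
tool_rot: [0.82, 0.558, -0.075, -0.109]
wrist_force: [-1.6, 0.8, -0.6]
finger_gap: 0.0358
```

```bash
python3 -c "
from st import *
where()"
```

```text
t 12.15 C u 0.4385 n 0.5066 z 0.0206 | tip u 0.4771 z 0.0102 toptip u 0.4789 | rear u 0.4076 z 0.0290 | pitch 15.19 yaw -21.54 roll -0.03 | F u -1.8 n 0.1 z -0.6 | gap 0.0358 M [ 0.1391  0.1356 -0.0149]
```

Request:
{"name": "arm_command", "arguments": {"motion": [[0,0.013,-0.003,0,0,0,1],[0,0.01,-0.003,0,0,0,1]]}}

```text
t: 12.35
position: [0.5954, 0.3107, 0.0315]
tool_rot: [0.819, 0.558, -0.076, -0.11]
wrist_force: [-2.3, 1.3, -0.9]
finger_gap: 0.0359
```

```bash
python3 -c "
from st import *
where()
p=r.get_image('wrist'); cv2.imwrite('pics/w9.png',p['image'][:,:,::-1])
q=r.get_image('side'); crop(q,'pics/s9.png',310,170,120,90,5)
"
```

```text
t 12.35 C u 0.4385 n 0.5066 z 0.0208 | tip u 0.4770 z 0.0101 toptip u 0.4789 | rear u 0.4076 z 0.0293 | pitch 15.40 yaw -21.53 roll -0.07 | F u -2.6 n 0.4 z -0.9 | gap 0.0359 M [0.2152 0.2922 0.0494]
```

View pics/s9.png

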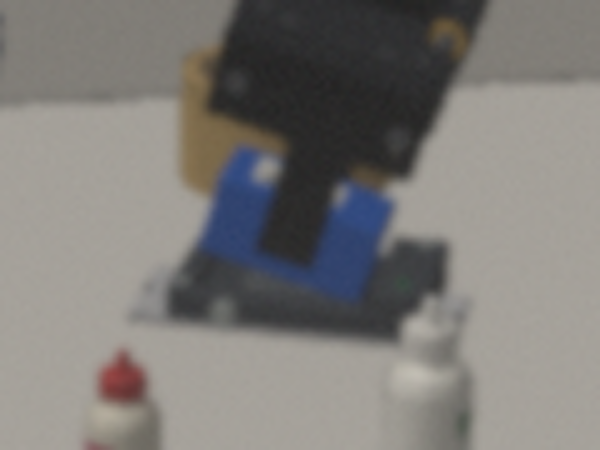

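Request:
{"name": "arm_command", "arguments": {"motion": [[0,0.03,-0.006,-0.01,0,0,1],[0,0.03,-0.006,-0.01,0,0,1]]}}

```text
t: 12.65
position: [0.5975, 0.3098, 0.0313]
tool_rot: [0.82, 0.558, -0.075, -0.108]
wrist_force: [-6.5, 3.5, 0.8]
finger_gap: 0.0358
```

```bash
python3 -c "
from st import *
where()"
```

```text
t 12.65 C u 0.4408 n 0.5065 z 0.0205 | tip u 0.4794 z 0.0101 toptip u 0.4812 | rear u 0.4099 z 0.0289 | pitch 15.11 yaw -21.54 roll -0.12 | F u -7.4 n 0.9 z 0.8 | gap 0.0358 M [0.6564 0.924  0.0121]
```

Request:
{"name": "arm_command", "arguments": {"motion": [[0,0.035,-0.006,-0.01,0,0,1],[0,0.035,-0.006,-0.01,0,0,1]]}}

```text
t: 12.85
position: [0.5976, 0.3099, 0.0312]
tool_rot: [0.819, 0.558, -0.076, -0.108]
wrist_force: [-8.0, 3.7, 2.6]
finger_gap: 0.0355
```

```bash
python3 -c "
from st import *
where()"
```

```text
t 12.85 C u 0.4408 n 0.5065 z 0.0205 | tip u 0.4794 z 0.0100 toptip u 0.4812 | rear u 0.4099 z 0.0289 | pitch 15.17 yaw -21.54 roll -0.21 | F u -8.8 n 0.6 z 2.6 | gap 0.0355 M [ 0.6338  1.0663 -0.023 ]
```

Request:
{"name": "arm_command", "arguments": {"motion": [[0,0.036,0.003,-0.06,0.005,0,1],[0,0.036,0.004,-0.06,0.005,0,1]]}}

```text
t: 13.05
position: [0.5972, 0.31, 0.0295]
tool_rot: [0.822, 0.559, -0.061, -0.089]
wrist_force: [-5.9, 4.8, 0.7]
finger_gap: 0.0358
```

```bash
python3 -c "
from st import *
where()"
```

```text
t 13.05 C u 0.4410 n 0.5065 z 0.0187 | tip u 0.4801 z 0.0101 toptip u 0.4816 | rear u 0.4097 z 0.0255 | pitch 12.35 yaw -21.59 roll -0.03 | F u -7.2 n 2.3 z 0.7 | gap 0.0358 M [0.6512 1.0832 0.034 ]
```

Request:
{"name": "arm_command", "arguments": {"motion": [[0,0.038,0.004,-0.06,0.0,0,1],[0,0.038,0.005,-0.06,0.0,0,1]]}}

```text
t: 13.25
position: [0.5969, 0.3101, 0.0276]
tool_rot: [0.824, 0.56, -0.047, -0.067]
wrist_force: [-7.0, 4.3, 1.7]
finger_gap: 0.0356
```

```bash
python3 -c "
from st import *
where()"
```

```text
t 13.25 C u 0.4412 n 0.5065 z 0.0167 | tip u 0.4807 z 0.0102 toptip u 0.4818 | rear u 0.4097 z 0.0220 | pitch 9.44 yaw -21.60 roll -0.12 | F u -8.0 n 1.5 z 1.7 | gap 0.0356 M [0.6728 1.0264 0.0478]
```

Request:
{"name": "arm_command", "arguments": {"motion": [[0,0.042,0.005,-0.06,0.003,0,1],[0,0.042,0.006,-0.06,0.003,0,1]]}}

```text
t: 13.45
position: [0.5967, 0.3102, 0.0256]
tool_rot: [0.826, 0.561, -0.033, -0.047]
wrist_force: [-7.4, 4.9, 0.8]
finger_gap: 0.036
```

```bash
python3 -c "
from st import *
where()"
```

```text
t 13.45 C u 0.4416 n 0.5065 z 0.0147 | tip u 0.4813 z 0.0101 toptip u 0.4821 | rear u 0.4098 z 0.0183 | pitch 6.57 yaw -21.61 roll -0.07 | F u -8.6 n 1.9 z 0.8 | gap 0.0360 M [0.8003 1.2159 0.0264]
```

Request:
{"name": "arm_command", "arguments": {"motion": [[0,0.044,0.007,-0.06,0.003,0,1],[0,0.044,0.008,-0.06,0.003,0,1]]}}

```text
t: 13.65
position: [0.5967, 0.3102, 0.0237]
tool_rot: [0.827, 0.562, -0.018, -0.027]
wrist_force: [-6.7, 4.7, 1.7]
finger_gap: 0.0363
```

```bash
python3 -c "
from st import *
where()"
```

```text
t 13.65 C u 0.4420 n 0.5065 z 0.0127 | tip u 0.4819 z 0.0101 toptip u 0.4824 | rear u 0.4101 z 0.0147 | pitch 3.70 yaw -21.62 roll -0.03 | F u -7.9 n 2.0 z 1.7 | gap 0.0363 M [0.7986 1.2537 0.0762]
```

Request:
{"name": "arm_command", "arguments": {"motion": [[0,0.046,0.009,-0.06,0.003,0,1],[0,0.046,0.011,-0.06,0.003,0,1]]}}

```text
t: 13.85
position: [0.5967, 0.3102, 0.0217]
tool_rot: [0.827, 0.562, -0.004, -0.006]
wrist_force: [-8.1, 5.0, 3.3]
finger_gap: 0.0356
```

```bash
python3 -c "
from st import *
where()"
```

```text
t 13.85 C u 0.4426 n 0.5065 z 0.0107 | tip u 0.4826 z 0.0101 toptip u 0.4827 | rear u 0.4106 z 0.0112 | pitch 0.83 yaw -21.64 roll 0.01 | F u -9.4 n 1.7 z 3.3 | gap 0.0356 M [0.8538 1.3746 0.093 ]
```

Request:
{"name": "arm_command", "arguments": {"motion": [[0,0.04,0.012,-0.04,0,0,1],[0,0.035,0.012,-0.02,0,0,1]]}}

```text
t: 14.05
position: [0.5968, 0.3102, 0.021]
tool_rot: [0.827, 0.562, 0.001, 0.004]
wrist_force: [-8.1, 2.0, 9.1]
finger_gap: 0.0357
```

```bash
python3 -c "
from st import *
where()
p=r.get_image('wrist'); cv2.imwrite('pics/w10.png',p['image'][:,:,::-1])
q=r.get_image('side'); crop(q,'pics/s10.png',310,170,120,90,5)"
```

```text
t 14.05 C u 0.4429 n 0.5065 z 0.0100 | tip u 0.4829 z 0.0104 toptip u 0.4829 | rear u 0.4109 z 0.0098 | pitch -0.47 yaw -21.60 roll -0.11 | F u -8.3 n -1.1 z 9.1 | gap 0.0357 M [0.6441 1.5744 0.0703]
```

View pics/w10.png

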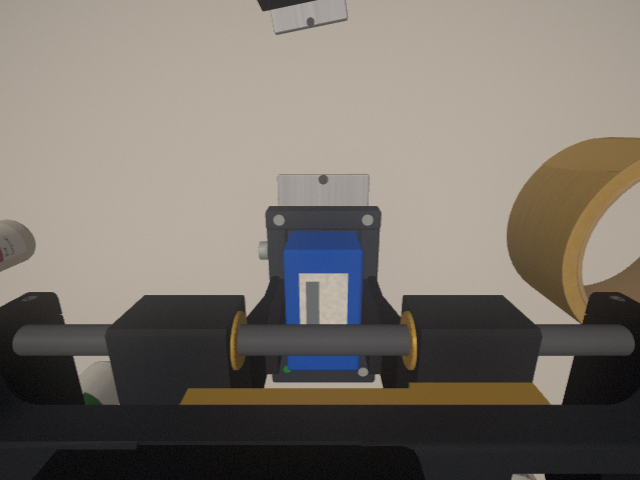

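View pics/s10.png

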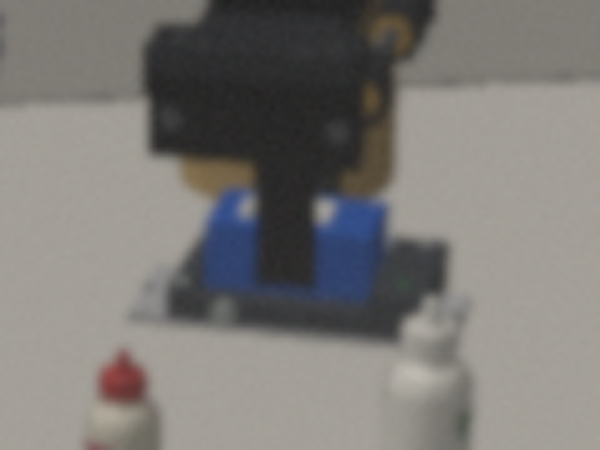

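The pack is down in the pocket (underside at 10.0 mm, flat). I'll relax the push, then open.

Request:
{"name": "arm_command", "arguments": {"motion": [[0,0.01,0,0,0,0,1],[0,0,0,0,0,0,0.5],[0,0,0,0,0,0,0.35],[0,0,0,0,0,0,0.3],[0,0,0,0,0,0,0.3],[0,0,0,0,0,0,0.3]]}}

```text
t: 14.75
position: [0.6025, 0.3099, 0.0234]
tool_rot: [0.827, 0.562, 0.006, 0.006]
wrist_force: [0.2, 0.1, -0.8]
finger_gap: 0.0596
```

```bash
python3 -c "
from st import *
where()
p=r.get_image('wrist'); crop(p,'pics/w11.png',220,160,200,230,2.5)"
```

```text
t 14.75 C u 0.4484 n 0.5084 z 0.0124 | tip u 0.4884 z 0.0131 toptip u 0.4883 | rear u 0.4164 z 0.0118 | pitch -1.00 yaw -21.59 roll 0.18 | F u 0.2 n 0.2 z -0.8 | gap 0.0596 M [-0.0285  0.0046 -0.013 ]
```

View pics/w11.png

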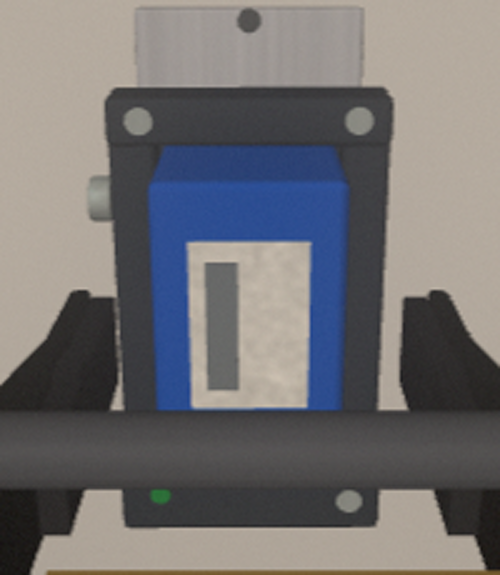

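Released; the pack sits against the end wall. Rising clear.

Request:
{"name": "arm_command", "arguments": {"motion": [[0,0,-0.1,0,0,0,0.3],[0,0,-0.3,0,0,0,0.3],[0,0,-0.5,0,0,0,0.3],[0,0,-0.5,0,0,0,0.3],[0,0.2,-0.4,0,0,0,0.2],[0,0.2,0,0,0,0,0.2],[0,0,0,0,0,0,0.2]]}}

```text
t: 15.5
position: [0.6286, 0.2984, 0.1651]
tool_rot: [0.827, 0.562, 0.006, 0.007]
wrist_force: [0.1, -0.0, -0.5]
finger_gap: 0.0687
```

```bash
python3 -c "
from st import *
where()
p=r.get_image('wrist'); cv2.imwrite('pics/w12.png',p['image'][:,:,::-1]);crop(p,'pics/w12c.png',260,80,140,190,3)
q=r.get_image('side'); crop(q,'pics/s12.png',310,190,120,90,5)
q=r.get_image('scene'); crop(q,'pics/c12.png',160,190,260,130,3)
"
```

```text
t 15.50 C u 0.4770 n 0.5072 z 0.1541 | tip u 0.5169 z 0.1548 toptip u 0.5168 | rear u 0.4450 z 0.1535 | pitch -1.00 yaw -21.57 roll 0.11 | F u 0.1 n 0.0 z -0.5 | gap 0.0687 M [0.0061 0.0259 0.0001]
```

View pics/w12.png

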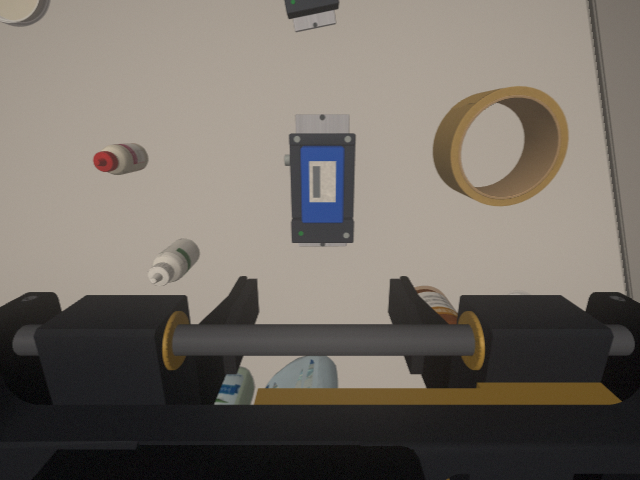

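View pics/s12.png

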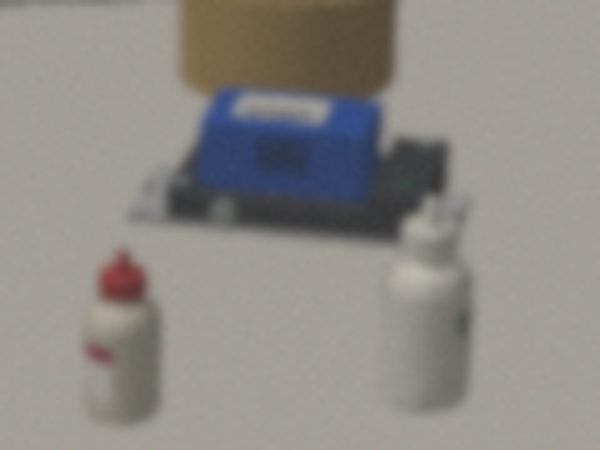

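View pics/c12.png

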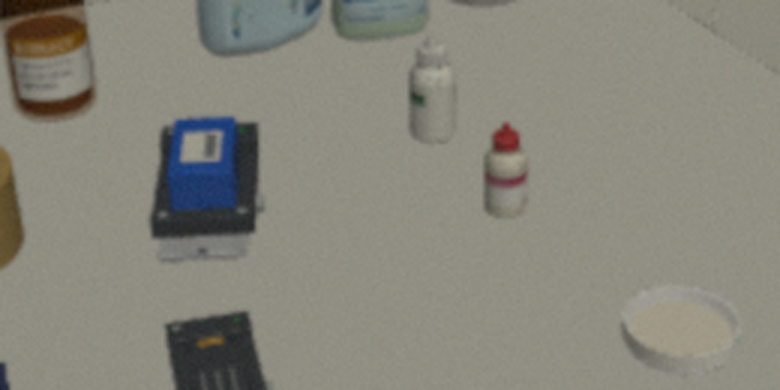

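View pics/w12c.png

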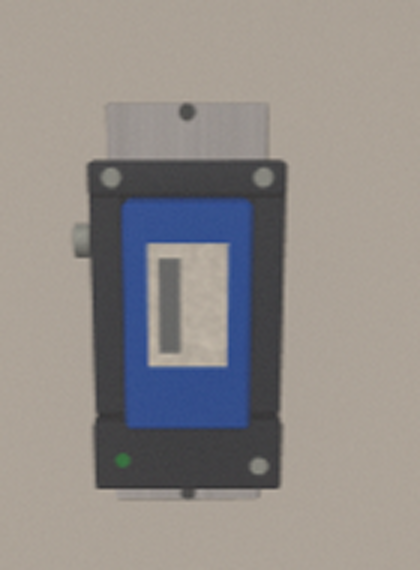

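Pack lies centred in the pocket; the bottles and dish look undisturbed. Numeric check that it is flat, then hand in.

Run:
```python
from st import *
p=r.get_image('wrist')
D=lambda x,y,z:px2w(p,260+x/3-.33,80+y/3-.33,z)
c=[(123,199),(251,199),(248,427),(125,427)]
for z in(.042,.047):
    a,b,cc,d=[D(*q,z) for q in c]
    print(z,"w+x",np.linalg.norm(b-a),"w-x",np.linalg.norm(cc-d),"L",np.linalg.norm((a+b)/2-(cc+d)/2),"ends u",(a+b)@U/2,(cc+d)@U/2)
q=r.get_image("scene"); w=r.get_image("side")
for t in ["buffer_a","control_pos","petri_dish"]:
    print(t,[d["bbox"] for d in r.search_frame(t,q)][:1],[d["bbox"] for d in r.search_frame(t,w)][:1])
r.finish_job()
```

```text
0.042 w+x 0.034055985192821256 w-x 0.03504156272769975 L 0.06275228882723882 ends u 0.40426149823453744 0.46701289658655604
0.047 w+x 0.03345105557734065 w-x 0.034419126496691085 L 0.061637632541835165 ends u 0.4040288435915069 0.46566560147545416
buffer_a [[299.0, 199.9, 11.8, 37.1]] [[386.7, 227.6, 15.5, 46.4]]
control_pos [[319.5, 231.3, 16.1, 31.6]] [[328.6, 238.7, 12.7, 37.3]]
petri_dish [[366.1, 281.9, 42.5, 33.4]] [[222.9, 269.6, 32.4, 25.4]]
the job is handed in; nothing more can be done
```

The battery pack is on charge in the larger dock, and the job was handed in at about 16 s. No verdict is reported, so what follows rests on my own checks.

- **What I did:** I gripped the pack across its width, regrasping once about 4 mm lower. I brought it in tilted 15° nose down and slid the tongue under the lip. The plunger began to resist, then gave about 2.3 mm until the pack met the lip. I rocked it flat while pressing at about 7–9 N, released it and lifted clear.
- **Forces:** The highest reading was about 9 N towards the lip, with about 9 N on the floor at the end.
- **Seating:** Before release, the pack's underside read 10.0 mm, which is the pocket floor height. After release, the pictures show it flat and centred, slid back against the +x end wall with a small gap at the lip.
- **Other objects:** The two bottles and the petri dish show in the same places as at the start, within a few pixels.
- **Checks that disagreed:** The wrist camera read about 1.4 mm off sideways, and I corrected for it using the gripped pack. In the last wrist picture the top face scaled about 1–2 mm short of its real size, and about 1 mm narrower at the +x end than at the lip end. I put that down to the rounded edges and corner picking, and did not follow it up.
- **Not checked:** I had no direct reading of the plunger.

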